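# Clip the cabinet key to its eye

### The job

Put the cabinet key (orange handle with a snap hook) away on the steel eye with the blue base: push the hook's sprung gate gently against the eye's near leg until the leg is inside and the gate snaps shut behind it. Then tug the key straight back with about 10 newtons to prove that it holds, never forcing hook or eye beyond 20 newtons, and let go, leaving the key lying flat, clipped on. Keep the key off the yellow eye and leave the tape, marker and pliers where they are.

Things in the scene. Friction and masses are not known exactly. Their poses are not given: they have to be found in the camera images.
- key: Cabinet key, about 120 g, 170 mm long, lying flat. Origin: middle of the handle's underside; x to the hook, z up. Orange handle x -30..30 mm, 28 wide (y) and 28 high, gripped across y; brass blade behind to x -68; steel collar to x 48; then a flat snap hook of 8 mm round bar, centre plane z = 14 mm, 44 mm wide, front end at x 101.
- hook_mouth (a point): Middle of the hook's mouth, at key (98, -4, 14) mm. The mouth lies between nose tip (y +5) and hinge prong (y -13). An 8 mm leg enters straight along -x of the key with its axis at y -5 to 0; it meets the gate with its axis at x 97.
- hook_throat (a point): Inside of the hook, at key (62, 0, 14) mm. Back bar's inner face at x 54, side bars' inner faces at y +14 and -14. An entering leg lets the gate snap shut behind it when its axis is at about x 65 and strikes the back bar at x 58; pulled back, a caught leg rests on the shut gate's inner side with its axis at x 83.
- gate (a joint): Sprung brass gate, 6 mm thick, 23 mm long from its hinge at key (90, -18, 14) mm: 0 = shut across the mouth, just behind the nose tip; opens inward only, to 1.35 rad, and springs shut by itself. Pushing it in takes about 5 to 8 N.
- blue_eye: Fixed steel eye on a blue plate. Origin: table height, middle of the near slot; z up, x away from the robot. Plate x -20..76, 46 wide, 4 high. Eye: 8 mm bar in the plane y = 0, two upright legs 56 mm apart in x with 15 mm collars up to z 7, arch on top, 54 high. It is clamped fast in the slots at a place that varies: near leg's axis at x -7 to +7, not measured, to be felt. Hook goes on along +x, key lifted 0 to 12.
- yellow_eye: The same slotted plate and eye, with a yellow plate: not the one wanted.
- tape: Loose roll of beige masking tape, 104 mm across, 25 high, at the back; origin at its underside's middle.
- red_marker: Loose red and white marker, 135 mm long, 16 thick, lying near the front edge; origin at its underside's middle.
- pliers: Loose cutting pliers with beige handles, 142 x 57 x 16 mm, lying on the right; origin at their underside's middle.
Things that resemble listed ones, but are neither listed nor needed, are in the scene too. Several things look just like the blue_eye: the one meant starts farthest from the robot's base.

How it is judged:
On the way, in this order (a step that is already met when the one before it is completed fails the run):
1. the blue eye's near leg is inside the hook, clear of the gate, and the gate has snapped shut (x of blue_eye in the frame of key between 0.047 and 0.08 m and y of blue_eye in the frame of key between -0.018 and 0.018 m and value of joint gate below 0.1 rad), for 0.1 s.
2. pull test: the key is pulled back with the leg against the inside of the shut gate, with more than 5 N for 0.15 s (contact force between key and blue_eye above 5 N and x of blue_eye in the frame of key between 0.073 and 0.0925 m and value of joint gate below 0.15 rad), for 0.15 s.
At the end, for the whole second after the job is handed in: The blue eye's near leg is inside the snap hook (blue_eye's origin 47 to 92.5 mm ahead of the key's origin and within 18 mm of its centre line), the gate is shut (under 0.1 rad), and the key lies at rest, flat within 0.25 rad, its origin less than 12 mm above the table (x of blue_eye in the frame of key between 0.047 and 0.0925 m and y of blue_eye in the frame of key between -0.018 and 0.018 m and value of joint gate below 0.1 rad and height (world z) of key below 0.012 m and angle between key's own z axis and vertical below 0.25 rad and linear speed of key below 0.02 m/s); the robot touches nothing.
It fails at once if hook and blue eye forced: more than 20 N between them (contact force between key and blue_eye above 20 N).
It fails at once if the key touches the yellow eye (contact force between key and yellow_eye above 0.5 N).
It fails at once if tape, marker or pliers moved by more than 30 mm (distance of any of tape, red_marker, pliers from where it was at the start of the episode above 0.03 m).
It also fails if it takes over 72 s, if anything falls off the work surface, if the arm or the gripper's body presses on something with over 40 N, if the wrist force passes 120 N, or if a joint passes its speed limit or range.

### The arm

A 6-joint arm with a two-finger parallel gripper is mounted at the origin on a cart in front of the work surface, level with it; the furniture and walls round the work are solid. World frame = base frame: x ahead of the robot, y to its left, z up, the work surface at z = 0. Lengths are in m, angles in rad, forces in N, time in s.
With the tool pointing down it reaches from about 0.35 to 0.775 m from the base axis. Payload 5.5 kg.
Tool frame: the origin (TCP) lies on the centre line of the jaws, within the pads' length; the fingertips stand 11 mm ahead of it and the grasp point (between the pads) lies 8 mm behind it (env.tip_reach is the distance from the TCP to the fingertips, in m); z points along the fingers, x is the direction in which the jaws open and shut, and the axes are right-handed (so a half turn about z gives the same grasp; the last joint's range is limited). The gripper opens to 85 mm and grips with 20 to 120 N. Pads are 22 mm wide; open, the fingers measure 114 mm over their backs; the gripper's body (76 mm by 85 mm) begins 54 mm behind the grasp point. The pads swing forward as they close: fully open they stand 13 mm farther back than shut.
Start: joints at [-1.354, 0.313, 0.046, 1.304, 0, 1.431], TCP at [0.201, -0.539, 0.242] pointing down, gripper open.
Joint ranges: [-2.76, 2.76], [-0.86, 1.69], [-1.03, 1.26], [-2.2, 2.34], [-1.47, 1.5], [-3.14, 3.14]. Speed limits (rad/s): [2.57, 2.57, 3.14, 3.14, 3.14, 3.14].

### API

Orientations are given as a unit quaternion [w, x, y, z].
In Python, from workcell import env gives the robot as it stands.
- The arm moves only by the tool carry_out, never from a script. Its argument "moves" is one flat list of numbers, 7 for each row, row after row: the gripper command: -1 is shut, 1 is fully open, values between are in proportion, then the shift along the tool's x, y, z in m, then the turn, a rotation vector about the tool's x, y, z in degrees. A call has exactly 5 rows; each row shifts and turns the pose as measured when the row begins, along the tool's axes as they then stand; what a row does not reach is not made up. A row lasts 1/8 s, in which the tool goes at most 62.5 mm and 10.7 degrees, less where a joint would pass 70% of its speed; a pose out of reach is approached as far as the arm can. A call is refused whole if a number of a shift passes 0.0625 or a number of a turn 10.7, either way. A call with a gripper value outside its range is refused whole. The fingers move at their own pace and stop on an object; "squeeze" is the grip in N (left out, the last holds). Time passes only in rows, so rows that do not move let the fingers close, or fill a call up. It gives the time, the measured TCP pose, the force and the opening at its end, in the units of the state.
- env.get_state(): the state, without advancing time (a new reading comes with each control period).
- env.read_camera(name): name is "side" or "top"; returns the picture (384x512x3 uint8, red, green, blue); there is no depth.
- env.calibration(name): a dict with "camera_matrix" (3x3 intrinsics, pixels), "k1" (the pictures are not rectified: a ray, as slopes to the right and down, at radius r is drawn at 1 + k1 r^2 times it, then the intrinsics apply), "rvec" (rotation vector, rad) and "tvec" (3), from world to camera coordinates, as OpenCV has them. Camera axes: x right, y down, z forward; pixel columns grow to the right and rows downward; lengths in m; the calibration is good to about 2 mm. A picture is of the moment at which its call begins. calibration takes no time and is no camera call.
- env.hand_in(): hands the job in, once; it reports no verdict.
The state is a dict: "clock": time; "joint_pos": joint angles; "qvel": joint speeds; "tau": joint torques, N m; "tcp_pos": TCP position; "orientation": TCP orientation; "wrist_force": force on the tool from outside, world axes, zero at the start; "ft_torque": the same for the moment, N m; "finger_gap": finger opening in m.
Only numpy, scipy, OpenCV 4.12 (cv2) and the standard library are available. Lean on these libraries where they do the work, as an engineer would, in place of code of your own. Each camera call takes 0.05 s, during which the arm holds its last target. There are 200 camera calls.

## Working session

There is one attempt and no reset: what is moved stays moved. The work goes in short steps, Python scripts to look and compute and a tool call to move; the robot and the scene stay as the last step left them, time stands still between calls to the robot, and variables do not carry over. Pictures are saved under pics/ and viewed, about 8 in all and at most 12, crops included, and the job is handed in when it is done.

Besides the shell and the picture viewer there is one more tool, called after "Emit:" by a JSON object that holds its "method" and its "body", one argument or row to a line. carry_out: Moves the arm, as the interface text tells. Its arguments: {"type":"object","properties":{"moves":{"type":"array"},"squeeze":{"type":"number"}},"required":["moves"]}

```bash
mkdir -p pics; ls
cat > h.py <<'E'
import numpy as np, cv2
from workcell import env
def cal(n):
    c=env.calibration(n);R=cv2.Rodrigues(np.array(c["rvec"],float))[0]
    return np.array(c["camera_matrix"],float),np.array([c["k1"],0,0,0,0],float),R,np.array(c["tvec"],float).ravel(),np.array(c["rvec"],float)
def ray(n,uv):
    K,d,R,t,_=cal(n)
    p=cv2.undistortPoints(np.array(uv,float).reshape(-1,1,2),K,d).reshape(-1,2)
    return -R.T@t,(R.T@np.c_[p,np.ones(len(p))].T).T
def plane(n,uv,z):
    o,v=ray(n,uv);return o+v*((z-o[2])/v[:,2])[:,None]
def proj(n,P):
    K,d,R,t,r=cal(n);return cv2.projectPoints(np.array(P,float).reshape(-1,3),r,t,K,d)[0].reshape(-1,2)
E
python3 - <<'E'
from h import *
for n in("top","side"):
    im=env.read_camera(n);cv2.imwrite(f"pics/{n}0.png",cv2.resize(im[:,:,::-1],(800,600),interpolation=cv2.INTER_CUBIC));np.save(f"{n}0.npy",im)
    print(n,cal(n)[0].tolist(),ray(n,[[256,192]]))
s=env.get_state();print(s)
E
```

```text
pics
top [[355.2767858496104, 0.0, 261.31420360596024], [0.0, 355.2767858496104, 194.8659073518986], [0.0, 0.0, 1.0]] (array([ 5.16663291e-01, -1.70054285e-04,  1.01665906e+00]), array([[ 0.07237318,  0.02667475, -0.99716568]]))
side [[464.88331002517003, 0.0, 263.39826284751933], [0.0, 464.88331002517003, 194.0136539518953], [0.0, 0.0, 1.0]] (array([0.3641727 , 0.99978449, 0.8334564 ]), array([[ 0.2036296 , -0.77136683, -0.60315856]]))
{'clock': 0.1, 'joint_pos': array([-1.35361079e+00,  3.13907310e-01,  4.51056284e-02,  1.30358992e+00,
        1.91732239e-05,  1.43121672e+00]), 'qvel': array([ 0.00192196, -0.00248455,  0.00418695,  0.00077844,  0.00091129,
       -0.00052668]), 'tau': array([ 2.24441064e-03, -4.81725025e+01,  2.99244189e+01,  1.25899285e-02,
       -1.80364395e-04, -2.12116618e-06]), 'tcp_pos': array([ 0.20073032, -0.53837027,  0.24151359]), 'orientation': array([-5.48747526e-04,  8.21353770e-01, -5.70418572e-01, -5.78960182e-04]), 'wrist_force': array([ 0.77677881, -0.36681194, -0.00618978]), 'ft_torque': array([-0.01170561, -0.012172  , -0.02073681]), 'finger_gap': 0.08545524650552622}
```

View pics/top0.png

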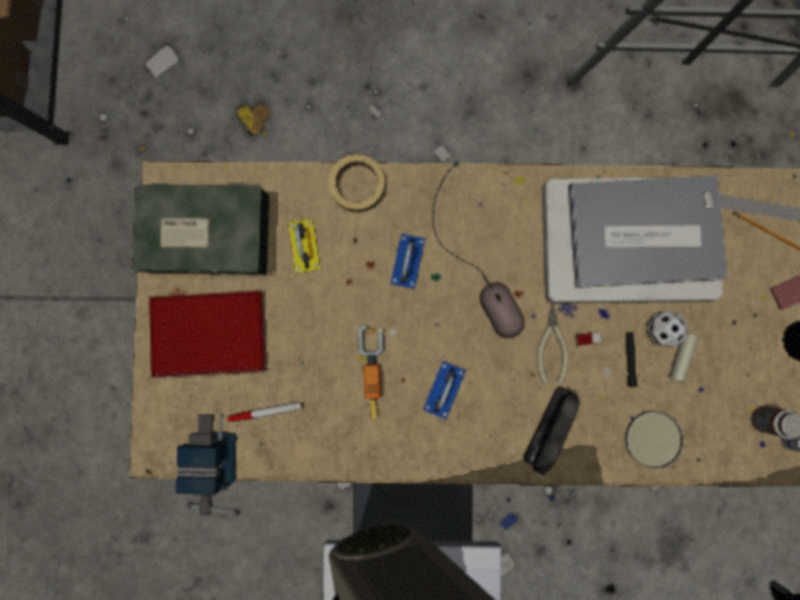

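View pics/side0.png

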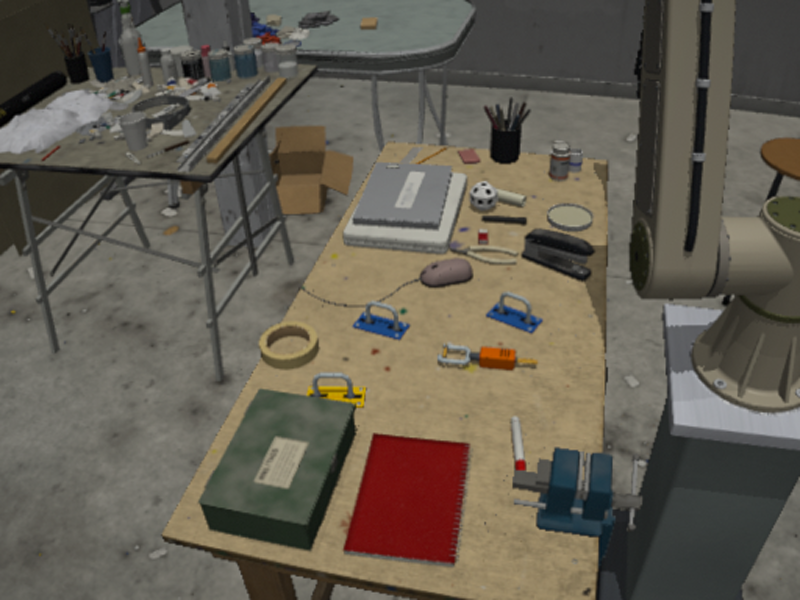

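Top view (800x600): the key is at (372,378) with its hook up at (371,340). The look-alikes for the eye are the blue ones at (408,261) and (444,390), plus the yellow one at (304,246). The farthest blue one, (408,261), is the one wanted. I'll measure it and the key, and check the choice in one close crop.

Run:
```python
from h import *
im=np.load("top0.npy");hsv=cv2.cvtColor(im,cv2.COLOR_RGB2HSV)
S=512/800
def rects(m,name,z,amin=25):
    cs,_=cv2.findContours(m,cv2.RETR_EXTERNAL,cv2.CHAIN_APPROX_NONE)
    for c in cs:
        if cv2.contourArea(c)<amin: continue
        u,v=c[:,0].mean(0)
        P=plane("top",c[:,0].astype(float),z)
        r=cv2.minAreaRect((P[:,:2]*1000).astype(np.float32))
        b=cv2.boxPoints(r);e=[b[1]-b[0],b[2]-b[1]];L=max(e,key=np.linalg.norm)
        if L[0]<0:L=-L
        print(name,"px",u/S,v/S,"ctr mm",np.round(r[0],1),"size",np.round(r[1],1),"ang",np.degrees(np.arctan2(L[1],L[0])).round(1))
H=hsv[...,0];s=hsv[...,1];V=hsv[...,2]
m=((H>105)&(H<125)&(s>150)&(V>70)).astype(np.uint8);m=cv2.morphologyEx(m,cv2.MORPH_CLOSE,np.ones((5,5)))
rects(m,"blue",.004)
m=((H>25)&(H<33)&(s>180)&(V>120)).astype(np.uint8);m=cv2.morphologyEx(m,cv2.MORPH_CLOSE,np.ones((5,5)));rects(m,"yellow",.004)
m=((H>5)&(H<15)&(s>190)&(V>130)).astype(np.uint8);rects(m,"orange",.028)
a=im[120:280,205:305]; 
a=cv2.resize(a[:,:,::-1],None,fx=3.75,fy=3.75,interpolation=cv2.INTER_CUBIC)
b=np.load("side0.npy")[180:250,215:355];b=cv2.resize(b[:,:,::-1],(400,200),interpolation=cv2.INTER_CUBIC)
b=np.vstack([b,np.zeros((400,400,3),np.uint8)])
cv2.imwrite("pics/crop1.png",np.hstack([a,b]))
```

```text
blue px 443.49609374999994 389.62890625 ctr mm [428.7 -54.2] size [40.8 90.6] ang -21.4
blue px 407.12025316455697 260.5023734177215 ctr mm [663.2  14.8] size [41.1 89.6] ang -10.6
yellow px 303.83663366336634 244.2295792079208 ctr mm [689.7 206.5] size [92.2 42.5] ang 10.3
orange px 370.6298828125 373.828125 ctr mm [455.9  77.2] size [30.4 22.2] ang 0.9
```

View pics/crop1.png

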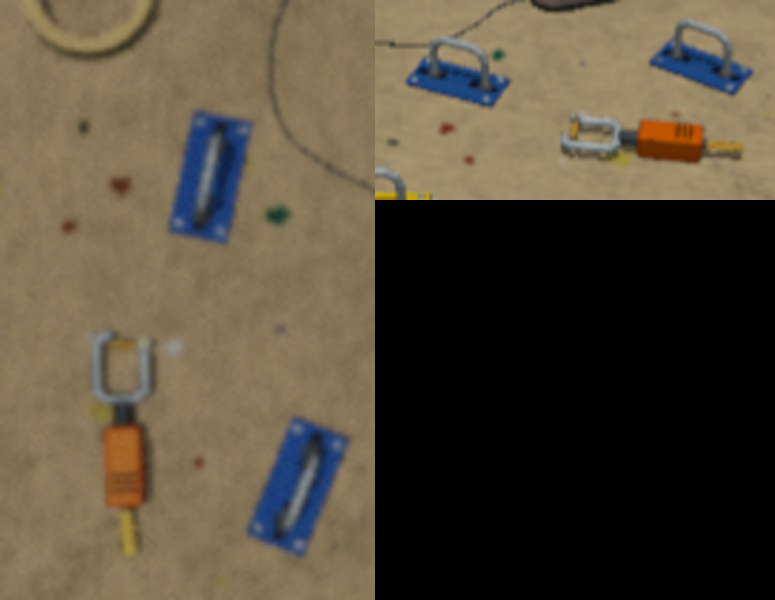

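The crop confirms the choice. The far blue eye has plate corners at crop (198,110), (252,122), (226,243) and (170,232), with its near leg around (200,225). The hook's mouth points away from the robot at (123,337), and the blade tip is at (129,553). Next I'll compute the key pose.

Run:
```python
from h import *
im=np.load("top0.npy");hsv=cv2.cvtColor(im,cv2.COLOR_RGB2HSV)
H,s,V=cv2.split(hsv)
m=((H>=4)&(H<=16)&(s>165)&(V>90)).astype(np.uint8);m[:,:205]=0;m[:,260:]=0
n,l,st,ce=cv2.connectedComponentsWithStats(m);i=1+st[1:,4].argmax();print(st[i],ce[i])
c=cv2.findContours((l==i).astype(np.uint8),0,1)[0][0][:,0].astype(float)
r=cv2.minAreaRect((plane("top",c,.028)[:,:2]*1000).astype(np.float32));print(r)
q=lambda p,z:(plane("top",np.array([p])/3.75-.5+.5/3.75+[205,120],z)*1000).round(1)
print("handle",plane("top",[ce[i]],.028)*1000)
print("bladetip",q([129,553],.016),"hook outer L/R",q([92,365],.014),q([153,365],.014),"front",q([105,333],.014),"collar",q([123,413],.022))
print("eye near collar",q([202,223],.006),"plate corners",[q(p,.004)[0][:2] for p in([198,110],[252,122],[226,243],[170,232])])
print("arch near/far",q([203,212],.045),q([220,128],.045), q([209,168],.054))
# side view handle
im=np.load("side0.npy");hsv=cv2.cvtColor(im,cv2.COLOR_RGB2HSV);H,s,V=cv2.split(hsv)
m=((H>=4)&(H<=16)&(s>165)&(V>90)).astype(np.uint8);m[:,:290]=0;m[:,345:]=0;m[:210]=0;m[245:]=0
n,l,st,ce2=cv2.connectedComponentsWithStats(m);i=1+st[1:,4].argmax();print(st[i],"side handle@.02",plane("side",[ce2[i]],.02)*1000)
st=env.get_state();R=cv2.Rodrigues
from scipy.spatial.transform import Rotation as Ro
w=st["orientation"];print(Ro.from_quat([w[1],w[2],w[3],w[0]]).as_matrix().round(3))
```

```text
[233 233  10  23 208] [237.62019231 243.75480769]
((443.56634521484375, 75.57920837402344), (60.559349060058594, 24.97463035583496), 0.9617249965667725)
handle [[444.21411608  75.27086133  28.        ]]
bladetip [[378.6  71.2  16. ]] hook outer L/R [[518.  101.4  14. ]] [[518.5  55.5  14. ]] front [[542.1  92.   14. ]] collar [[482.6  76.9  22. ]]
eye near collar [[627.1  20.2   6. ]] plate corners [array([714.6,  24.4]), array([705.7, -17.1]), array([612.2,   1.7]), array([620.1,  44.6])]
arch near/far [[630.9  18.8  45. ]] [[693.3   7.1  45. ]] [[662.2  14.7  54. ]]
[307 222  23  15 288] side handle@.02 [[442.13659892  84.12750124  20.        ]]
[[ 0.349 -0.937 -0.   ]
 [-0.937 -0.349  0.002]
 [-0.002 -0.    -1.   ]]
```

```bash
cat >> h.py <<'E'
def yaw():
    w=env.get_state()["orientation"];R=cv2.Rodrigues(np.zeros(3))[0]
    from scipy.spatial.transform import Rotation as Ro
    M=Ro.from_quat([w[1],w[2],w[3],w[0]]).as_matrix();return np.degrees(np.arctan2(M[1,0],M[0,0])),M
def plan(tgt,a1,n,sgn=None):
    "rows: world straight line to tgt with yaw a1 in n rows"
    s=env.get_state();p=np.array(s["tcp_pos"]);a,M=yaw();d=(a1-a)
    if abs(d)>180 and sgn is None:d-=360*np.sign(d)
    st=(np.array(tgt)-p)/n
    for i in range(n):
        t=np.radians(a+d*i/n);X=np.array([np.cos(t),np.sin(t),0]);Y=np.array([np.sin(t),-np.cos(t),0])
        print(i,np.round([st@X,st@Y,-st[2]],4),"rz",round(-d/n,2))
    print("p",p.round(4),"yaw",round(a,2),"tilt z",M[:,2].round(4),"gap",s["finger_gap"],"F",np.round(s["wrist_force"],2),"t",s["clock"],"q6",s["joint_pos"][5])
E
python3 -c "
from h import *
plan([.444,.075,.16],92.8,16)"
```

```text
0 [-0.0306 -0.0276  0.0051] rz -10.15
1 [-0.0253 -0.0326  0.0051] rz -10.15
2 [-0.0191 -0.0365  0.0051] rz -10.15
3 [-0.0124 -0.0393  0.0051] rz -10.15
4 [-0.0053 -0.0409  0.0051] rz -10.15
5 [ 0.002  -0.0412  0.0051] rz -10.15
6 [ 0.0092 -0.0402  0.0051] rz -10.15
7 [ 0.0162 -0.0379  0.0051] rz -10.15
8 [ 0.0226 -0.0345  0.0051] rz -10.15
9 [ 0.0283 -0.03    0.0051] rz -10.15
10 [ 0.0332 -0.0245  0.0051] rz -10.15
11 [ 0.037  -0.0183  0.0051] rz -10.15
12 [ 0.0396 -0.0115  0.0051] rz -10.15
13 [ 0.041  -0.0043  0.0051] rz -10.15
14 [0.0411 0.003  0.0051] rz -10.15
15 [0.04   0.0102 0.0051] rz -10.15
p [ 0.2007 -0.5384  0.2415] yaw -69.56 tilt z [-3.0e-04  1.6e-03 -1.0e+00] gap 0.08545524650552622 F [ 0.78 -0.37 -0.01] t 0.1 q6 1.431216721943242
```

Emit:
{"method": "carry_out", "body": {
  "moves": [1,-0.031,-0.028,0,0,0,-10.2,1,-0.025,-0.033,0,0,0,-10.2,1,-0.019,-0.037,0,0,0,-10.2,1,-0.012,-0.039,0.005,0,0,-10.2,1,-0.005,-0.041,0.005,0,0,-10.2],
  "squeeze": 40
}}

```text
clock: 0.72
tcp_pos: [0.2764, -0.3419, 0.2288]
orientation: [-0.002, 0.989, -0.15, -0.001]
wrist_force: [0.7, -0.2, 1.0]
finger_gap: 0.0851
```

```bash
python3 -c "
from h import *
plan([.444,.075,.12],92.8,11)"
```

```text
0 [ 0.0033 -0.0407  0.0099] rz -10.0
1 [ 0.0104 -0.0395  0.0099] rz -10.0
2 [ 0.0171 -0.0371  0.0099] rz -10.0
3 [ 0.0232 -0.0336  0.0099] rz -10.0
4 [ 0.0287 -0.029   0.0099] rz -10.0
5 [ 0.0333 -0.0236  0.0099] rz -10.0
6 [ 0.0369 -0.0175  0.0099] rz -10.0
7 [ 0.0394 -0.0108  0.0099] rz -10.0
8 [ 0.0407 -0.0038  0.0099] rz -10.0
9 [0.0407 0.0033 0.0099] rz -10.0
10 [0.0395 0.0104 0.0099] rz -10.0
p [ 0.2764 -0.3419  0.2288] yaw -17.2 tilt z [-0.0012  0.0051 -1.    ] gap 0.08514735296966153 F [ 0.73 -0.2   1.05] t 0.725 q6 0.7962873449537761
```

Emit:
{"method": "carry_out", "body": {
  "moves": [1,0.003,-0.041,0.01,0,0,-10,1,0.01,-0.04,0.01,0,0,-10,1,0.017,-0.037,0.01,0,0,-10,1,0.023,-0.034,0.01,0,0,-10,1,0.029,-0.029,0.01,0,0,-10]
}}

```text
clock: 1.35
tcp_pos: [0.3505, -0.1431, 0.1776]
orientation: [-0.003, 0.955, 0.296, 0.0]
wrist_force: [0.6, -0.3, -0.9]
finger_gap: 0.0851
```

Emit:
{"method": "carry_out", "body": {
  "moves": [1,0.033,-0.024,0.01,0,0,-10,1,0.037,-0.018,0.01,0,0,-10,1,0.039,-0.011,0.01,0,0,-10,1,0.041,-0.004,0.005,0,0,-10,1,0.041,0.003,0,0,0,-10]
}}

```text
clock: 1.98
tcp_pos: [0.4172, 0.0577, 0.1409]
orientation: [-0.003, 0.731, 0.683, 0.001]
wrist_force: [0.7, -0.3, -0.0]
finger_gap: 0.0855
```

```bash
python3 -c "
from h import *
plan([.444,.075,.12],92.8,1)"
```

```text
0 [0.0191 0.0256 0.0209] rz -6.71
p [0.4172 0.0577 0.1409] yaw 86.09 tilt z [-0.0033  0.0057 -1.    ] gap 0.0855195193759095 F [ 0.71 -0.29 -0.01] t 1.975 q6 0.010663220976295138
```

Emit:
{"method": "carry_out", "body": {
  "moves": [1,0.019,0.026,0.02,0,0,-6.7,1,0,0,0,0,0,0,1,0,0,0.03,0,0,0,1,0,0,0.03,0,0,0,1,0,0,0,0,0,0]
}}

```text
clock: 2.6
tcp_pos: [0.4433, 0.0779, 0.0593]
orientation: [-0.004, 0.687, 0.726, 0.0]
wrist_force: [0.2, -0.6, -0.0]
finger_gap: 0.0857
```

```bash
python3 -c "
from h import *
plan([.444,.075,.015],92.8,2)
im=env.read_camera('top');np.save('top1.npy',im)
b=env.read_camera('side')
a=cv2.resize(im[120:280,190:300,::-1],None,fx=3.5,fy=3.5,interpolation=2);b=cv2.resize(b[150:310,240:350,::-1],None,fx=3.5,fy=3.5,interpolation=2)
cv2.imwrite('pics/c2.png',np.hstack([a,b]))"
```

```text
0 [-0.0015  0.0003  0.0221] rz 0.19
1 [-0.0015  0.0003  0.0221] rz 0.19
p [0.4433 0.0779 0.0593] yaw 93.18 tilt z [-0.0053  0.0054 -1.    ] gap 0.08572424265560175 F [ 0.2  -0.58 -0.02] t 2.6 q6 -0.06360438614453696
```

View pics/c2.png

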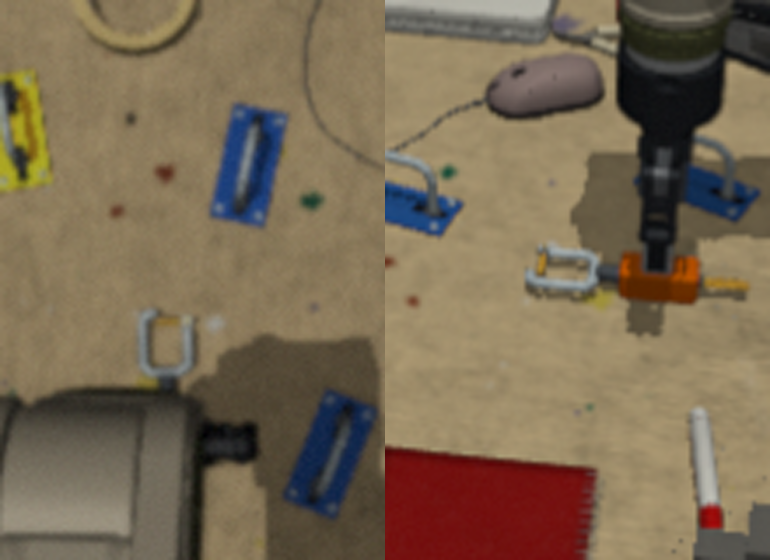

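The left (top) crop shows the hook still visible ahead of the arm at (166,340) and the eye at (247,165). The right (side) crop shows the fingers straddling the middle of the handle at (660,275). I'll descend and grip.

Emit:
{"method": "carry_out", "body": {
  "moves": [1,-0.002,0,0.025,0,0,0,1,-0.001,0,0.018,0,0,0,1,0,0,0.001,0,0,0,-1,0,0,0,0,0,0,-1,0,0,0,0,0,0],
  "squeeze": 50
}}

```text
clock: 3.32
tcp_pos: [0.4514, 0.0741, 0.0239]
orientation: [0.002, 0.688, 0.726, 0.006]
wrist_force: [0.1, 0.6, -0.5]
finger_gap: 0.0517
```

Emit:
{"method": "carry_out", "body": {
  "moves": [-1,0,0,0,0,0,0,-1,0,0,0,0,0,0,-1,0,0,0,0,0,0,-1,0,0,0,0,0,0,-1,0,0,0,0,0,0]
}}

```text
clock: 3.95
tcp_pos: [0.452, 0.0742, 0.0251]
orientation: [0.003, 0.688, 0.726, 0.006]
wrist_force: [0.1, 0.4, 0.3]
finger_gap: 0.0267
```

```bash
python3 -c "
from h import *
plan([.444,.075,.021],92.8,2)"
```

```text
0 [ 0.0006 -0.004   0.002 ] rz 0.12
1 [ 0.0006 -0.004   0.002 ] rz 0.12
p [0.452  0.0742 0.0251] yaw 93.05 tilt z [ 0.0129  0.0051 -0.9999] gap 0.026718049460769756 F [0.13 0.4  0.26] t 3.95 q6 -0.06927809493187255
```

```bash
python3 -c "
from h import *
s=env.get_state();print(s['joint_pos'].round(3),s['tau'].round(1),s['qvel'].round(3),s['ft_torque'].round(2))"
```

```text
[-0.016  0.272 -0.6    0.686  0.005 -0.069] [  0.  -38.2  22.4  -0.2   0.   -0. ] [ 0.001 -0.    -0.     0.003 -0.002 -0.001] [-0.02  0.02 -0.04]
```

Emit:
{"method": "carry_out", "body": {
  "moves": [0.1,0,0,0,0,0,0,0.1,0,0,0,0,0,0,0.1,0,-0.004,0.005,0.7,0,0,0.1,0,-0.002,0.005,0.3,0,0,0.1,0,0,0.001,0,0,0]
}}

```text
clock: 4.58
tcp_pos: [0.4456, 0.074, 0.0132]
orientation: [-0.004, 0.688, 0.726, -0.001]
wrist_force: [0.5, -0.8, 0.3]
finger_gap: 0.0469
```

```bash
python3 -c "
from h import *
plan([.447,.075,.015],92.8,1)"
```

```text
0 [ 0.001   0.0014 -0.0018] rz 0.25
p [0.4456 0.074  0.0132] yaw 93.05 tilt z [-0.006   0.0041 -1.    ] gap 0.046932536017989454 F [ 0.49 -0.78  0.3 ] t 4.575 q6 -0.06942723328384863
```

Emit:
{"method": "carry_out", "body": {
  "moves": [0.1,0.001,0,-0.002,0,0,0,-1,0,0,0,0,0,0,-1,0,0,0,0,0,0,-1,0,0,0,0,0,0,-1,0,0,0,0,0,0]
}}

```text
clock: 5.2
tcp_pos: [0.4457, 0.075, 0.0153]
orientation: [-0.004, 0.688, 0.726, -0.001]
wrist_force: [0.1, 0.4, -1.1]
finger_gap: 0.0271
```

```bash
python3 -c "
from h import *
plan([.447,.075,.021],92.8,1)"
```

```text
0 [-0.0001  0.0013 -0.0057] rz 0.25
p [0.4457 0.075  0.0153] yaw 93.05 tilt z [-0.0058  0.0041 -1.    ] gap 0.02706701625416865 F [ 0.1   0.45 -1.07] t 5.2 q6 -0.06703666897394298
```

```bash
python3 -c "
from h import *
plan([.516,.045,.0215],79.5,4)"
```

```text
0 [-0.0084  0.0172 -0.0015] rz 3.39
1 [-0.0074  0.0176 -0.0015] rz 3.39
2 [-0.0064  0.018  -0.0015] rz 3.39
3 [-0.0053  0.0184 -0.0015] rz 3.39
p [0.4457 0.075  0.0153] yaw 93.05 tilt z [-0.0058  0.0041 -1.    ] gap 0.02706701625416865 F [ 0.1   0.45 -1.07] t 5.2 q6 -0.06703666897394298
```

Emit:
{"method": "carry_out", "body": {
  "moves": [-1,0,0,-0.006,0,0,0,-1,-0.008,0.017,-0.001,0,0,3.4,-1,-0.007,0.018,0,0,0,3.4,-1,-0.006,0.018,0,0,0,3.4,-1,-0.005,0.018,0,0,0,3.4]
}}

```text
clock: 5.82
tcp_pos: [0.5156, 0.0462, 0.0229]
orientation: [-0.004, 0.771, 0.637, -0.002]
wrist_force: [0.3, -1.4, -0.5]
finger_gap: 0.0269
```

```bash
python3 -c "
from h import *
plan([.516,.045,.0215],79.5,1)"
```

```text
0 [-0.0011  0.0006  0.0014] rz -0.4
p [0.5156 0.0462 0.0229] yaw 79.1 tilt z [-0.0081  0.0043 -1.    ] gap 0.026902714346036218 F [ 0.34 -1.36 -0.46] t 5.825 q6 0.12217254133056245
```

Emit:
{"method": "carry_out", "body": {
  "moves": [-1,-0.001,0,0.001,0,0,0,-1,0,0,0,0,0,0,-1,0,0,0,0,0,0,-1,0,0,0,0,0,0,-1,0,0,0,0,0,0]
}}

```text
clock: 6.45
tcp_pos: [0.5137, 0.0456, 0.022]
orientation: [-0.005, 0.77, 0.638, -0.002]
wrist_force: [-0.2, -0.4, -0.6]
finger_gap: 0.027
```

```bash
python3 -c "
from h import *
plan([.516,.045,.0215],79.5,1)
im=env.read_camera('top');np.save('top2.npy',im)
b=env.read_camera('side');np.save('side2.npy',b)
a=cv2.resize(im[140:215,225:295,::-1],None,fx=7,fy=7,interpolation=2);b=cv2.resize(b[185:260,235:285,::-1],None,fx=6,fy=7,interpolation=2)
cv2.imwrite('pics/c3.png',np.hstack([a,b]))"
```

```text
0 [-0.0002  0.0024  0.0005] rz -0.24
p [0.5137 0.0456 0.022 ] yaw 79.26 tilt z [-0.0098  0.0047 -0.9999] gap 0.02703936520166201 F [-0.21 -0.38 -0.57] t 6.45 q6 0.11805233584021468
```

View pics/c3.png

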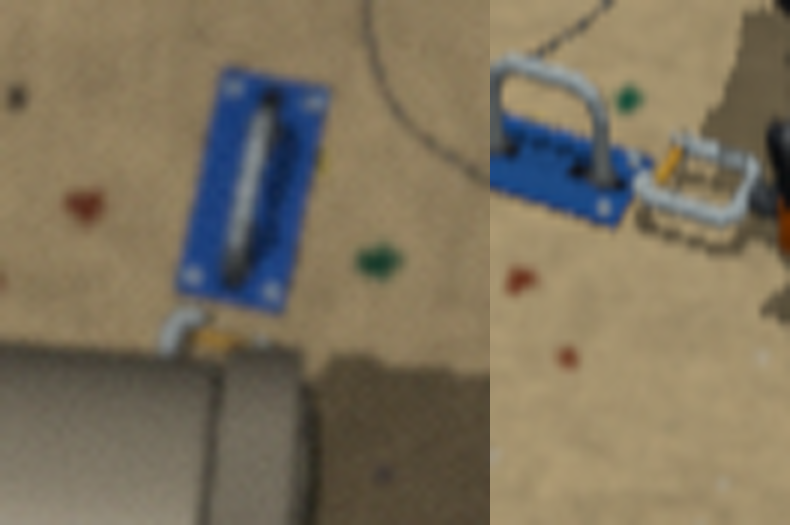

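Run:
```python
from h import *
q=lambda p,z:(plane("top",np.array([p])/7-.5+.5/7+[225,140],z)*1000)[0]
a,_=yaw();k=np.radians(a-90.1);s=env.get_state();O=s["tcp_pos"][:2]*1000-1.5*np.array([np.cos(k),np.sin(k)])
f=lambda p,z:[q(p,z)[:2].round(1), (np.array([[np.cos(k),np.sin(k)],[-np.sin(k),np.cos(k)]])@(q(p,z)[:2]-O)).round(1)]
for n,p,z in[("left outer(y22)",[160,350],.0205),("nose front",[190,309],.0205),("nosetip end",[206,318],.0205),("brass c",[217,338],.0205),("brass R end",[242,343],.0205),("prong c",[258,342],.0205),("leg collar",[236,276],.006),("far collar",[272,99],.006),("arch near",[240,245],.05),("arch far",[265,108],.05),("arch mid",[251,180],.053)]:print(n,*f(p,z))
print(O,np.degrees(k))
im=np.load("top2.npy");H,S,V=cv2.split(cv2.cvtColor(im,cv2.COLOR_RGB2HSV))
m=((H>105)&(H<125)&(S>130)&(V>60)).astype(np.uint8);m[:,:245]=0;m[:,275:]=0;m[:145]=0;m[188:]=0
m=cv2.morphologyEx(m,cv2.MORPH_CLOSE,np.ones((5,5)));c=np.vstack(cv2.findContours(m,0,1)[0])[:,0].astype(float)
print(cv2.minAreaRect((plane("top",c,.004)[:,:2]*1000).astype(np.float32)))
```

```text
left outer(y22) [595.5  50.7] [80.8 20.4]
nose front [612.2  38.9] [99.4 11.9]
nosetip end [608.7  32.4] [97.1  4.8]
brass c [600.6  27.8] [90.1 -1.1]
brass R end [598.7  17.8] [ 90.1 -11.4]
prong c [599.2  11.3] [ 91.8 -17.6]
leg collar [627.4  20.8] [117.6  -3. ]
far collar [700.6   7. ] [192.1  -2.8]
arch near [634.7  18.5] [125.3  -3.9]
arch far [688.9   9.4] [180.3  -2.6]
arch mid [660.   14.5] [150.9  -3.1]
[512.37956932  45.88945143] -10.84426320956274
((663.2501220703125, 14.656023025512695), (42.24408721923828, 90.7247314453125), 79.16139221191406)
```

The top crop shows the hook's nose at (190,312), the brass gate at (217,338) and the eye's near leg at (236,276). In the key frame the leg is at y ≈ -3, inside the -5 to 0 window, and the yaws agree. I'll advance gently.

Emit:
{"method": "carry_out", "body": {
  "moves": [-1,0,0.004,0,0,0,0,-1,0,0.004,0,0,0,0,-1,0,0.003,0,0,0,0,-1,0,0.002,0,0,0,0,-1,0,0.002,0,0,0,0]
}}

```text
clock: 7.18
tcp_pos: [0.5299, 0.0426, 0.0218]
orientation: [-0.005, 0.77, 0.638, -0.002]
wrist_force: [-0.1, 0.1, -0.9]
finger_gap: 0.027
```

Emit:
{"method": "carry_out", "body": {
  "moves": [-1,0,0.002,0,0,0,0,-1,0,0.002,0,0,0,0,-1,0,0.002,0,0,0,0,-1,0,0.001,0,0,0,0,-1,0,0.001,0,0,0,0]
}}

```text
clock: 7.8
tcp_pos: [0.5382, 0.041, 0.0217]
orientation: [-0.005, 0.77, 0.638, -0.002]
wrist_force: [-0.2, -0.4, -0.3]
finger_gap: 0.0272
```

```bash
cat >> h.py <<'E'
def where():
    a,M=yaw();k=np.radians(-10.84);s=env.get_state();d=s["tcp_pos"]*1000-[513.7,45.6,22];c,n=np.cos(k),np.sin(k);F=np.array(s["wrist_force"])
    print("adv",(c*d[0]+n*d[1]).round(2),"lat",(-n*d[0]+c*d[1]).round(2),"dz",d[2].round(2),"yaw",a.round(2),"tilt",M[:2,2].round(4),"Ffwd",(c*F[0]+n*F[1]).round(2),"Flat",(-n*F[0]+c*F[1]).round(2),"Fz",F[2].round(2),"t",s["clock"],"gap",round(s["finger_gap"],4))
E
python3 -c "
from h import *
where()"
```

```text
adv 24.92 lat 0.05 dz -0.32 yaw 79.25 tilt [-0.0096  0.0046] Ffwd -0.17 Flat -0.4 Fz -0.28 t 7.8 gap 0.0272
```

Emit:
{"method": "carry_out", "body": {
  "moves": [-1,0,0.001,0,0,0,0,-1,0,0.001,0,0,0,0,-1,0,0.001,0,0,0,0,-1,0,0.001,0,0,0,0,-1,0,0.001,0,0,0,0]
}}

```text
clock: 8.43
tcp_pos: [0.5404, 0.0405, 0.0211]
orientation: [-0.007, 0.77, 0.638, -0.004]
wrist_force: [-4.8, 0.0, 1.8]
finger_gap: 0.0272
```

```bash
python3 -c "
from h import *
where()"
```

```text
adv 27.17 lat 0.03 dz -0.94 yaw 79.27 tilt [-0.015   0.0054] Ffwd -4.67 Flat -0.87 Fz 1.82 t 8.425 gap 0.0272
```

Contact with the gate came at an advance of about 26 mm, where the leg axis is at key x ≈ 97. I need to go on to about 60 mm.

Emit:
{"method": "carry_out", "body": {
  "moves": [-1,0,0.0015,-0.0005,-0.3,0,0,-1,0,0.002,-0.0005,-0.2,0,0,-1,0,0.002,0,-0.1,0,0,-1,0,0.002,0,0,0,0,-1,0,0.002,0,0,0,0]
}}

```text
clock: 9.05
tcp_pos: [0.542, 0.0399, 0.0199]
orientation: [-0.008, 0.77, 0.638, -0.006]
wrist_force: [-7.1, 1.2, 1.7]
finger_gap: 0.0269
```

```bash
python3 -c "
from h import *
where()"
```

```text
adv 28.9 lat -0.26 dz -2.14 yaw 79.31 tilt [-0.0187  0.0051] Ffwd -7.2 Flat -0.18 Fz 1.7 t 9.05 gap 0.0269
```

Emit:
{"method": "carry_out", "body": {
  "moves": [-1,0,0.0025,-0.001,-0.5,0,0,-1,0,0.0025,-0.001,-0.5,0,0,-1,0,0.003,-0.001,-0.4,0,0,-1,0,0.003,-0.0005,-0.3,0,0,-1,0,0.003,-0.0005,-0.3,0,0]
}}

```text
clock: 9.68
tcp_pos: [0.5438, 0.0393, 0.0188]
orientation: [-0.003, 0.769, 0.639, -0.002]
wrist_force: [-7.3, 0.4, 1.9]
finger_gap: 0.0272
```

```bash
python3 -c "
from h import *
where()"
```

```text
adv 30.76 lat -0.49 dz -3.25 yaw 79.38 tilt [-0.007   0.0021] Ffwd -7.25 Flat -0.96 Fz 1.92 t 9.675 gap 0.0272
```

Emit:
{"method": "carry_out", "body": {
  "moves": [-1,0.0005,0.004,-0.002,-0.3,0,0,-1,0,0.004,-0.002,-0.3,0,0,-1,0,0.004,-0.002,-0.2,0,0,-1,0,0.004,-0.002,-0.2,0,0,-1,0,0.004,-0.002,-0.2,0,0]
}}

```text
clock: 10.3
tcp_pos: [0.546, 0.0389, 0.0207]
orientation: [-0.008, 0.769, 0.639, -0.007]
wrist_force: [-7.1, 2.4, -2.6]
finger_gap: 0.0273
```

```bash
python3 -c "
from h import *
where()"
```

```text
adv 32.95 lat -0.5 dz -1.25 yaw 79.47 tilt [-0.0208  0.0031] Ffwd -7.43 Flat 1.05 Fz -2.57 t 10.3 gap 0.0273
```

```bash
python3 -c "
from h import *
im=env.read_camera('top');np.save('top3.npy',im)
b=env.read_camera('side');np.save('side3.npy',b)
a=cv2.resize(im[150:200,235:285,::-1],None,fx=8,fy=8,interpolation=2);b=cv2.resize(b[185:235,235:285,::-1],None,fx=8,fy=8,interpolation=2)
cv2.imwrite('pics/c4.png',np.hstack([a,b]));where()"
```

```text
adv 33.12 lat -0.48 dz -1.23 yaw 79.47 tilt [-0.0206  0.0031] Ffwd -7.31 Flat 0.13 Fz -1.5 t 10.4 gap 0.0269
```

View pics/c4.png

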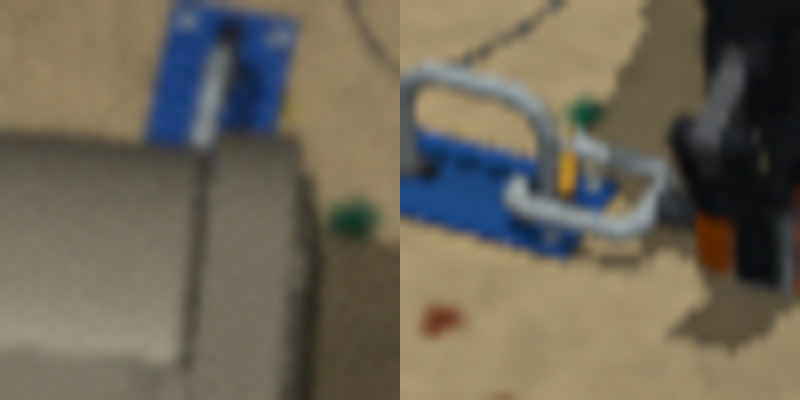

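The side crop shows the leg inside the mouth at (548,170), with the nose past it and the brass gate at (567,175) swinging inward. It's working, so I'll push on with larger steps.

Emit:
{"method": "carry_out", "body": {
  "moves": [-1,0.0005,0.006,-0.001,-0.5,0,0,-1,0,0.006,-0.001,-0.5,0,0,-1,0,0.006,-0.001,-0.4,0,0,-1,0,0.006,-0.001,-0.3,0,0,-1,0,0.006,-0.001,-0.3,0,0]
}}

```text
clock: 11.02
tcp_pos: [0.5577, 0.035, 0.0179]
orientation: [-0.006, 0.769, 0.639, -0.009]
wrist_force: [-8.1, -1.6, -0.4]
finger_gap: 0.0271
```

```bash
python3 -c "
from h import *
where()"
```

```text
adv 45.24 lat -2.08 dz -4.12 yaw 79.44 tilt [-0.0213 -0.0024] Ffwd -7.61 Flat -3.1 Fz -0.4 t 11.025 gap 0.0271
```

Emit:
{"method": "carry_out", "body": {
  "moves": [-1,0.001,0.005,-0.002,-0.6,0,0,-1,0.001,0.005,-0.002,-0.5,0,0,-1,0.0005,0.005,-0.002,-0.4,0,0,-1,0,0.005,-0.001,-0.3,0,0,-1,0,0.004,-0.001,-0.2,0,0]
}}

```text
clock: 11.65
tcp_pos: [0.5769, 0.0301, 0.022]
orientation: [0.006, 0.77, 0.637, -0.004]
wrist_force: [0.7, -0.6, -0.9]
finger_gap: 0.0272
```

```bash
python3 -c "
from h import *
where()"
```

```text
adv 64.98 lat -3.3 dz 0.05 yaw 79.2 tilt [ 0.0018 -0.0145] Ffwd 0.76 Flat -0.44 Fz -0.91 t 11.65 gap 0.0272
```

The force dropped to zero at an advance of 65 mm, so the gate has probably snapped shut. I'll check with one side crop.

```bash
python3 -c "
from h import *
b=env.read_camera('side')
b=cv2.resize(b[185:235,235:285,::-1],None,fx=10,fy=10,interpolation=2)
cv2.imwrite('pics/c5.png',b);where()"
```

```text
adv 65.7 lat -3.26 dz 0.34 yaw 79.2 tilt [ 0.0029 -0.0146] Ffwd 0.59 Flat -0.22 Fz -0.7 t 11.7 gap 0.0274
```

View pics/c5.png

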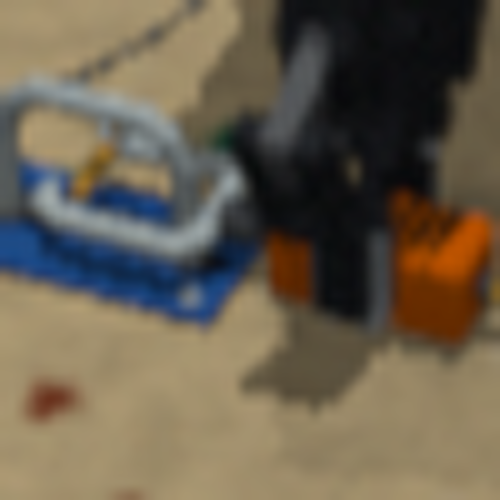

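The gate at (95,170) is shut, and the leg stands inside the hook at (190,190) near the back bar. Next I'll pull back until it comes up against the gate.

Emit:
{"method": "carry_out", "body": {
  "moves": [-1,0,-0.002,0,0,0,0,-1,0,-0.004,0,0,0,0,-1,0,-0.004,0,0,0,0,-1,0,-0.003,0,0,0,0,-1,0,-0.002,0,0,0,0]
}}

```text
clock: 12.32
tcp_pos: [0.5623, 0.0334, 0.0226]
orientation: [0.007, 0.77, 0.638, -0.003]
wrist_force: [-0.7, -0.3, -1.5]
finger_gap: 0.0271
```

```bash
python3 -c "
from h import *
where()"
```

```text
adv 50.03 lat -2.8 dz 0.57 yaw 79.24 tilt [ 0.0041 -0.0144] Ffwd -0.62 Flat -0.47 Fz -1.53 t 12.325 gap 0.0271
```

Emit:
{"method": "carry_out", "body": {
  "moves": [-1,0,-0.002,0,0,0,0,-1,0,-0.002,0,0,0,0,-1,0,-0.001,0,0,0,0,-1,0,-0.001,0,0,0,0,-1,0,-0.001,0,0,0,0]
}}

```text
clock: 12.95
tcp_pos: [0.5551, 0.0348, 0.0226]
orientation: [0.007, 0.77, 0.638, -0.003]
wrist_force: [0.3, 0.3, -1.2]
finger_gap: 0.0268
```

Emit:
{"method": "carry_out", "body": {
  "moves": [-1,0,-0.001,0,0,0,0,-1,0,-0.001,0,0,0,0,-1,0,-0.001,0,0,0,0,-1,0,-0.001,0,0,0,0,-1,0,-0.001,0,0,0,0]
}}

```text
clock: 13.58
tcp_pos: [0.5525, 0.0353, 0.0231]
orientation: [0.009, 0.77, 0.638, -0.001]
wrist_force: [3.6, -0.5, -3.8]
finger_gap: 0.0272
```

```bash
python3 -c "
from h import *
where()"
```

```text
adv 40.02 lat -2.78 dz 1.13 yaw 79.21 tilt [ 0.0091 -0.0151] Ffwd 3.62 Flat 0.16 Fz -3.75 t 13.575 gap 0.0272
```

Emit:
{"method": "carry_out", "body": {
  "moves": [-1,0,-0.0015,0.0005,0.2,0,0,-1,0,-0.002,0.0005,0.2,0,0,-1,0,-0.002,0,0.1,0,0,-1,0,-0.002,0,0,0,0,-1,0,-0.002,0,0,0,0]
}}

```text
clock: 14.2
tcp_pos: [0.5524, 0.0355, 0.0249]
orientation: [0.012, 0.771, 0.637, 0.002]
wrist_force: [4.5, -1.1, -1.3]
finger_gap: 0.0271
```

```bash
python3 -c "
from h import *
where()"
```

```text
adv 39.95 lat -2.63 dz 2.89 yaw 79.13 tilt [ 0.0177 -0.0159] Ffwd 4.67 Flat -0.23 Fz -1.3 t 14.2 gap 0.0271
```

Emit:
{"method": "carry_out", "body": {
  "moves": [-1,0,-0.003,0.001,0.4,0,0,-1,0,-0.0035,0.001,0.4,0,0,-1,0,-0.004,0.001,0.3,0,0,-1,0,-0.004,0.001,0.3,0,0,-1,0,-0.004,0.001,0.3,0,0]
}}

```text
clock: 14.82
tcp_pos: [0.5524, 0.0358, 0.0264]
orientation: [0.013, 0.772, 0.636, 0.004]
wrist_force: [6.8, -1.0, 2.8]
finger_gap: 0.0269
```

```bash
python3 -c "
from h import *
where()"
```

```text
adv 39.82 lat -2.34 dz 4.41 yaw 78.98 tilt [ 0.0225 -0.0155] Ffwd 6.87 Flat 0.33 Fz 2.76 t 14.825 gap 0.0269
```

Emit:
{"method": "carry_out", "body": {
  "moves": [-1,0,-0.004,0.002,0.6,0,0,-1,0,-0.005,0.002,0.6,0,0,-1,0,-0.005,0.002,0.5,0,0,-1,0,-0.0055,0.002,0.5,0,0,-1,0,-0.0055,0.002,0.5,0,0]
}}

```text
clock: 15.45
tcp_pos: [0.5523, 0.0362, 0.0268]
orientation: [0.013, 0.773, 0.635, 0.004]
wrist_force: [10.9, -3.4, -1.8]
finger_gap: 0.0267
```

```bash
python3 -c "
from h import *
where()"
```

```text
adv 39.65 lat -1.98 dz 4.83 yaw 78.77 tilt [ 0.0227 -0.014 ] Ffwd 11.39 Flat -1.31 Fz -1.84 t 15.45 gap 0.0267
```

Emit:
{"method": "carry_out", "body": {
  "moves": [-1,0,-0.005,0.002,0.5,0,0,-1,0,-0.0045,0.002,0.5,0,0,-1,0,-0.001,0.001,0,0,0,-1,0,0.002,0.001,0,0,0,-1,0,0.003,0.001,0,0,0]
}}

```text
clock: 16.08
tcp_pos: [0.5555, 0.0356, 0.0238]
orientation: [0.012, 0.773, 0.634, 0.004]
wrist_force: [-0.3, -0.0, -0.5]
finger_gap: 0.0271
```

```bash
python3 -c "
from h import *
where()"
```

```text
adv 42.93 lat -1.98 dz 1.77 yaw 78.69 tilt [ 0.0215 -0.013 ] Ffwd -0.26 Flat -0.06 Fz -0.54 t 16.075 gap 0.0271
```

Emit:
{"method": "carry_out", "body": {
  "moves": [-1,0,0.001,0.002,0.6,0,0,-1,0,0.001,0.002,0.4,0,0,-1,0,0,0.002,0.2,0,0,-1,0,0,0.0005,0,0,0,-1,0,0,0,0,0,0]
}}

```text
clock: 16.7
tcp_pos: [0.5559, 0.0354, 0.0155]
orientation: [0.002, 0.773, 0.634, -0.004]
wrist_force: [-0.5, -0.1, 1.1]
finger_gap: 0.0271
```

```bash
python3 -c "
from h import *
where();print(env.get_state()['tcp_pos'])"
```

```text
adv 43.34 lat -2.1 dz -6.48 yaw 78.71 tilt [-0.0048 -0.0081] Ffwd -0.5 Flat -0.25 Fz 1.09 t 16.7 gap 0.0271
[0.55587542 0.03538401 0.01551933]
```

Emit:
{"method": "carry_out", "body": {
  "moves": [0.5,0,0,0,0,0,0,0.5,0,0,0,0,0,0,0.5,0,0,0,0,0,0,0.5,0,0,0,0,0,0,0.5,0,0,-0.005,0,0,0]
}}

```text
clock: 17.32
tcp_pos: [0.5559, 0.0355, 0.021]
orientation: [0.002, 0.773, 0.634, -0.004]
wrist_force: [-0.1, 0.6, -0.3]
finger_gap: 0.064
```

Emit:
{"method": "carry_out", "body": {
  "moves": [0.5,0,0,-0.015,0,0,0,0.5,0,0,-0.025,0,0,0,0.5,0,0,-0.03,0,0,0,0.5,0,0,-0.03,0,0,0,0.5,0,-0.03,-0.03,0,0,0]
}}

```text
clock: 17.95
tcp_pos: [0.5276, 0.0421, 0.1577]
orientation: [0.002, 0.773, 0.634, -0.004]
wrist_force: [-0.4, -0.4, 1.2]
finger_gap: 0.0638
```

Emit:
{"method": "carry_out", "body": {
  "moves": [0.5,0,-0.04,-0.02,0,0,0,0.5,0,-0.04,-0.02,0,0,0,0.5,0,-0.03,0,0,0,0,0.5,0,0,0,0,0,0,0.5,0,0,0,0,0,0]
}}

```text
clock: 18.58
tcp_pos: [0.4184, 0.0649, 0.2077]
orientation: [0.007, 0.773, 0.634, 0.001]
wrist_force: [0.3, 0.8, 0.1]
finger_gap: 0.0639
```

```bash
python3 -c "
from h import *
a=env.read_camera('top')
b=env.read_camera('side')
a=cv2.resize(a[140:230,215:285,::-1],None,fx=5.5,fy=5.5,interpolation=2);b=cv2.resize(b[175:265,225:295,::-1],None,fx=5.5,fy=5.5,interpolation=2)
cv2.imwrite('pics/c6.png',np.hstack([a,b]));where()"
```

```text
adv -97.25 lat 0.88 dz 185.11 yaw 78.68 tilt [ 0.0088 -0.0086] Ffwd -1.47 Flat 0.71 Fz 0.41 t 18.675 gap 0.0641
```

View pics/c6.png

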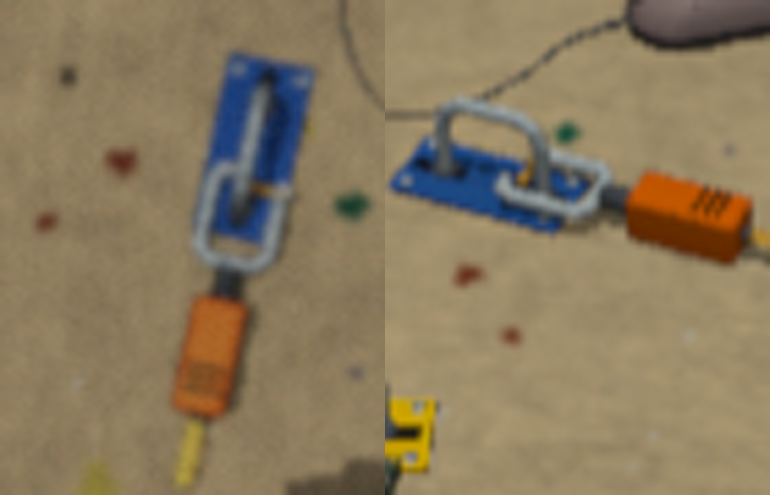

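The hook encloses the near leg, at (240,207) in the top crop and (541,180) in the side crop. The gate at (262,190) is shut, the key lies flat, and the gripper is clear of it. Handing in.

```bash
python3 -c "
from h import *
print(env.hand_in())"
```

```text
the job is handed in; nothing more can be done
None
```

The key is clipped onto the far blue eye and lies flat, and the job is handed in; no verdict was reported.

- **Clipping on:** I pushed the hook's gate against the near leg with about 7–8 N. The force fell to zero at the end of the stroke, and a side view showed the gate shut with the leg inside.
- **Pull test:** I tugged the key back up to about 11 N, and the leg stayed against the gate without moving. The highest wrist force I read during the push and pull was under 12 N. I only read it at the end of each call, so a brief peak in between would not have shown.
- **Let go:** I lowered the key, opened the gripper and backed away. The last two pictures show the leg inside the hook, the gate shut and the gripper clear.
- **Other things:** My moves kept well away from the yellow eye, tape, marker and pliers. I did not measure them again at the end.
- **What drifted:** While pushing, the tool tilted by about 1° and moved 3 mm sideways and up to 4 mm in height. I corrected the tilt and height as I went, and the leg's calculated position stayed close to the mouth window.

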